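File the pot tags in the third gap

TASK

Count along the tag holder's rail with the fingers shut, using a fingertip: starting at the end with the round knob, run it along the top of the rail over the first, second and third beads in turn, staying low between them; every gap counts, filled or empty. Then use the fingertips to push the loose cassette of pot tags, rounded end first, along the bench and fully home into the third gap from the knob. Do not lift or tip the cassette, leave the stored cassettes and everything else on the bench where they are, and finish clear.

Things in the scene. Friction and masses are not known exactly. Their poses are not given: they have to be found in the camera images.
- holder: White plastic tag holder fixed to the bench, no floor, 282 mm long (y). Seven dividers 6 mm thick, 34 mm high with rounded front edges make six gaps 40 mm clear, 46 mm apart, open to its -x (robot side). Origin: on the bench, mid-length. Gap centres y = 115, 69, 23, -23, -69, -115 mm; dividers run from x = -30 mm (mouths) to +30 mm, where a 12 mm thick, 36 mm high back wall ends the gaps.
- rail_mid (a point): Middle of the rail's flat top, 50 mm above the bench, at holder x = 42 mm, y = 0. The rail is an aluminium strip 24 mm wide and 282 mm long above the holder's back wall, rigid; six rounded sprung beads stand up from it, one over each gap.
- bead1: Rounded sprung cross bead on the rail above the gap at holder y = 115 mm (numbered from holder +y to -y, not in counting order). Origin: middle of its crest, 55 mm above the bench; 22 mm long across the rail, 22 mm wide along it, crest radius 15 mm, 5 mm proud of the rail's flat top. Pressed, it sinks up to 5 mm (about 1 N to start, 4.5 N when flush), and springs back.
- bead2: Rounded sprung cross bead on the rail above the gap at holder y = 69 mm (numbered from holder +y to -y, not in counting order). Origin: middle of its crest, 55 mm above the bench; 22 mm long across the rail, 22 mm wide along it, crest radius 15 mm, 5 mm proud of the rail's flat top. Pressed, it sinks up to 5 mm (about 1 N to start, 4.5 N when flush), and springs back.
- bead3: Rounded sprung cross bead on the rail above the gap at holder y = 23 mm (numbered from holder +y to -y, not in counting order). Origin: middle of its crest, 55 mm above the bench; 22 mm long across the rail, 22 mm wide along it, crest radius 15 mm, 5 mm proud of the rail's flat top. Pressed, it sinks up to 5 mm (about 1 N to start, 4.5 N when flush), and springs back.
- bead4: Rounded sprung cross bead on the rail above the gap at holder y = -23 mm (numbered from holder +y to -y, not in counting order). Origin: middle of its crest, 55 mm above the bench; 22 mm long across the rail, 22 mm wide along it, crest radius 15 mm, 5 mm proud of the rail's flat top. Pressed, it sinks up to 5 mm (about 1 N to start, 4.5 N when flush), and springs back.
- bead5: Rounded sprung cross bead on the rail above the gap at holder y = -69 mm (numbered from holder +y to -y, not in counting order). Origin: middle of its crest, 55 mm above the bench; 22 mm long across the rail, 22 mm wide along it, crest radius 15 mm, 5 mm proud of the rail's flat top. Pressed, it sinks up to 5 mm (about 1 N to start, 4.5 N when flush), and springs back.
- bead6: Rounded sprung cross bead on the rail above the gap at holder y = -115 mm (numbered from holder +y to -y, not in counting order). Origin: middle of its crest, 55 mm above the bench; 22 mm long across the rail, 22 mm wide along it, crest radius 15 mm, 5 mm proud of the rail's flat top. Pressed, it sinks up to 5 mm (about 1 N to start, 4.5 N when flush), and springs back.
- knob_post: White post 69 mm tall with a 28 mm round ball on top, fixed beside one end of the holder, 160 mm from its middle; it marks the end that counting starts from, and may be at either end. Origin: centre of its foot.
- square_block: Plain white block 30 x 26 x 30 mm fixed beside the other end of the holder. Origin: centre of its underside.
- cassette: The loose cassette to file, in front of the holder: wooden block 75 mm long (x), 32 wide, 26 high, four thin white pot tags standing in its top up to 47 mm above the bench; about 90 g, slides easily. Origin: centre of its underside, mid-length. Its +x end is a half round of 16 mm radius, roughly towards the holder; its -x end is flat. Fully home its origin is at holder x = -7.5 mm.
- cassette_tail (a point): Middle of the cassette's flat end, 13 mm above the bench, 37.5 mm behind its origin. Fully home, with the round end against the back wall, this end sticks 15 mm out of the gap's mouth.
- stored_left: Identical loose cassette already stored in the gap at holder y = +69 mm. Origin as the other's. To be left alone.
- stored_right: Identical loose cassette already stored in the gap at holder y = -69 mm. Origin as the other's. To be left alone.
- rose: Green plastic watering rose standing on its wide face, 76 mm across, 75 mm tall. Origin: centre of its underside. Leave alone.
- hammer: Steel claw hammer lying on the bench. Origin: underside. Leave alone.
- glass_bottle: Clear glass bottle standing, 68 mm across, 210 mm tall. Origin: centre of its underside. Leave alone.
- clay_pot: Terracotta pot standing, 90 mm across the rim, 85 mm tall. Origin: centre of its underside. Leave alone.
- dibber: Wooden dibber standing on its handle end, 34 mm across, 170 mm tall. Origin: centre of its underside. Leave alone.
- seed_tin: Round seed tin standing, 70 mm across, 80 mm tall. Origin: centre of its underside. Leave alone.
Mind the look-alikes: they are no part of the job. Of the things that look like the knob_post, take the one that is farthest from the robot's base at the start.

How it is judged:
On the way, in this order (a step that is already met when the one before it is completed fails the run):
1. a finger touches the first bead from the knob (((y of knob_post in the frame of holder above 0 m and contact force between the fingers and bead1 above 0.3 N) or (y of knob_post in the frame of holder below 0 m and contact force between the fingers and bead6 above 0.3 N))), for 0.02 s.
2. the fingertips pass low between the first and second beads (((y of knob_post in the frame of holder above 0 m and y of the grasp point in the frame of holder between 0.084 and 0.1 m and x of the grasp point in the frame of holder between 0.012 and 0.072 m and height (world z) of the grasp point below 0.092 m) or (y of knob_post in the frame of holder below 0 m and y of the grasp point in the frame of holder between -0.1 and -0.084 m and x of the grasp point in the frame of holder between 0.012 and 0.072 m and height (world z) of the grasp point below 0.092 m))), for 0.02 s.
3. a finger touches the second bead (((y of knob_post in the frame of holder above 0 m and contact force between the fingers and bead2 above 0.3 N) or (y of knob_post in the frame of holder below 0 m and contact force between the fingers and bead5 above 0.3 N))), for 0.02 s.
4. the fingertips pass low between the second and third beads (((y of knob_post in the frame of holder above 0 m and y of the grasp point in the frame of holder between 0.038 and 0.054 m and x of the grasp point in the frame of holder between 0.012 and 0.072 m and height (world z) of the grasp point below 0.092 m) or (y of knob_post in the frame of holder below 0 m and y of the grasp point in the frame of holder between -0.054 and -0.038 m and x of the grasp point in the frame of holder between 0.012 and 0.072 m and height (world z) of the grasp point below 0.092 m))), for 0.02 s.
5. a finger touches the third bead (((y of knob_post in the frame of holder above 0 m and contact force between the fingers and bead3 above 0.3 N) or (y of knob_post in the frame of holder below 0 m and contact force between the fingers and bead4 above 0.3 N))), for 0.02 s.
6. the cassette is home in the third gap from the knob (((y of knob_post in the frame of holder above 0 m and x of cassette in the frame of holder between -0.0145 and 0 m and y of cassette in the frame of holder between 0.015 and 0.031 m) or (y of knob_post in the frame of holder below 0 m and x of cassette in the frame of holder between -0.0145 and 0 m and y of cassette in the frame of holder between -0.031 and -0.015 m))), for 0.2 s.
At the end, for the whole second after the job is handed in: The cassette lies flat and still, in the third gap from the knob post, within 7 mm of fully home and 8 mm of the gap's centre line and 0.2 rad of its direction; stored cassettes within 8 mm, other things within 20 mm, of where they began (((y of knob_post in the frame of holder above 0 m and x of cassette in the frame of holder between -0.0145 and 0 m and y of cassette in the frame of holder between 0.015 and 0.031 m) or (y of knob_post in the frame of holder below 0 m and x of cassette in the frame of holder between -0.0145 and 0 m and y of cassette in the frame of holder between -0.031 and -0.015 m)) and angle between the x axis of cassette and the x axis of holder, either way round below 0.2 rad and height (world z) of cassette below 0.005 m and angle between cassette's own z axis and vertical below 0.1 rad and linear speed of cassette below 0.01 m/s and distance of each of stored_left, stored_right from where it was at the start of the episode below 0.008 m and distance of each of rose, hammer, glass_bottle, clay_pot, dibber, seed_tin from where it was at the start of the episode below 0.02 m); the robot touches nothing.
It fails at once if the cassette is lifted off the bench (over 8 mm) (height (world z) of cassette above 0.008 m).
It fails at once if the cassette is tipped (angle between cassette's own z axis and vertical above 0.3 rad).
It fails at once if a stored cassette is shifted more than 8 mm (distance of any of stored_left, stored_right from where it was at the start of the episode above 0.008 m).
It fails at once if another thing on the bench is shifted more than 20 mm (distance of any of rose, hammer, glass_bottle, clay_pot, dibber, seed_tin from where it was at the start of the episode above 0.02 m).
It also fails if it takes over 54 s, if anything falls off the work surface, if the arm or the gripper's body presses on something with over 40 N, if the wrist force passes 120 N, or if a joint passes its speed limit or range.

ROBOT

A 6-joint arm with a two-finger parallel gripper is mounted at the origin on the work surface. World frame = base frame: x ahead of the robot, y to its left, z up, the work surface at z = 0. Lengths are in m, angles in rad, forces in N, time in s.
With the tool pointing down it reaches from about 0.275 to 1 m from the base axis. Payload 8.4 kg.
Tool frame: the origin (TCP) lies at the very end of the fingers, on their centre line; the grasp point (between the pads) lies 19 mm behind it; z points along the fingers, y is the line along which they close (so a half turn about z gives the same grasp; the last joint's range is limited). The gripper opens to 85 mm and grips with 20 to 120 N. Pads are 22 mm wide; open, the fingers measure 114 mm over their backs; the gripper's body (76 mm by 85 mm) begins 54 mm behind the grasp point. The pads swing forward as they close: fully open they stand 13 mm farther back than shut.
Start: joints at [-1.234, 0.353, 1.633, -0, 1.155, -0.002], TCP at [0.208, -0.589, 0.231] pointing down, gripper open.
Joint ranges: [-2.63, 2.63], [-0.92, 2.1], [0.06, 2.66], [-1.3, 4.44], [0, 2.69], [-3.02, 3.02]. Speed limits (rad/s): [2.22, 2.22, 2.79, 3.14, 3.14, 3.14].

INTERFACE

Orientations are given as a unit quaternion [w, x, y, z].
In Python, from rig import robot gives the robot as it stands. The module is installed in compiled form; this text tells all that it offers.
- The arm moves only by the tool carry_out, never from a script. Its argument "steps" is a list that holds one entry, the list of rows, each a list of 7 numbers: the turn, a rotation vector about the tool's x, y, z in degrees, then the shift along the tool's x, y, z in mm, then the finger opening in mm, from 0 to 85.4. In form: [[[wx, wy, wz, tx, ty, tz, claw], ...]]. A call has 1 to 8 rows; each row is the pose to reach, as a shift and turn from the pose commanded when the call began, along the tool's axes at that moment; what a row does not reach only later rows make up. A row lasts 1/12 s, in which the tool goes at most 41.7 mm and 7.16 degrees, less where a joint would pass 70% of its speed; a pose out of reach is approached as far as the arm can. A call with a gripper value outside its range is refused whole. The fingers move at their own pace and stop on an object; the grip force is fixed at half the most. Time passes only in rows, so rows that repeat a pose let the fingers close. It gives the time, the measured TCP pose, the force, the opening and the grip force at its end, in the units of the state.
- robot.read_state(): the state, without advancing time (a new reading comes with each control period).
- robot.grab_frame(name): name is "scene" or "top" or "wrist"; returns a dict with "frame" (400x640x3 uint8, blue, green, red), "fx", "fy", "cx", "cy" (pixels), "rvec" (rotation vector, rad) and "tvec" (3), from world to camera coordinates, as OpenCV has them. Camera axes: x right, y down, z forward; pixel columns grow to the right and rows downward; lengths in m; the calibration is good to about 2 mm. A picture is of the moment at which its call begins. There is no depth.
- robot.finish_job(): hands the job in; it is judged then, once.
The state is a dict: "time": time; "joints": joint angles; "dq": joint speeds; "tau": joint torques, N m; "tool_pos": TCP position; "tool_rot": TCP orientation; "force": force on the tool from outside, world axes, zero at the start; "wrist_torque": the same for the moment, N m; "opening": finger opening in m; "grasp_force": force on a finger pad.
Only numpy, scipy, OpenCV 4.12 (cv2) and the standard library are available. Lean on these libraries where they do the work, as an engineer would, in place of code of your own. Each camera call takes 0.05 s, during which the arm holds its last target. There are 200 camera calls.

## Working session

There is one attempt and no reset: what is moved stays moved. The work goes in short steps, Python scripts to look and compute and a tool call to move; the robot and the scene stay as the last step left them, time stands still between calls to the robot, and variables do not carry over. Pictures are saved under pics/ and viewed, at most 10 in all, crops included, and the job is handed in when it is done.

Besides the shell and the picture viewer there is one more tool, called after ">>>" as a command line: name --argument value ..., lists and objects as JSON in quotes. carry_out: Moves the arm, as the interface text tells. Its arguments: {"type":"object","properties":{"steps":{"type":"array","items":{"type":"array","items":{"type":"array","items":{"type":"number"}}}}},"required":["steps"]}

```bash
mkdir -p pics
python3 - <<'E'
from rig import robot
import cv2,pickle
for n in("scene","top"):
    f=robot.grab_frame(n);cv2.imwrite(f"pics/{n}0.png",f["frame"]);pickle.dump(f,open(f"{n}0.pkl","wb"))
    print(n,f["fx"],f["cx"],f["cy"],f["rvec"],f["tvec"])
s=robot.read_state();print(s["time"],s["tool_pos"],s["tool_rot"],s["force"],s["opening"])
E
```

```text
scene 463.2104468479557 319.0294903386086 197.73281991171004 [ 2.10548552  1.01955067 -0.46078466] [-0.38666919 -0.21391843  1.42843324]
top 423.62018585693744 316.8003121390405 197.87713732612636 [ 2.17836353 -2.12375296  0.15125982] [0.04010509 0.56582338 1.10637674]
0.1 [ 0.20759283 -0.58908993  0.2306336 ] [-5.91569671e-04  9.85686328e-01  1.68588566e-01 -9.56240025e-05] [-0.56938928  0.32326432  0.35009312] 0.08511087561931517
```

View pics/scene0.png

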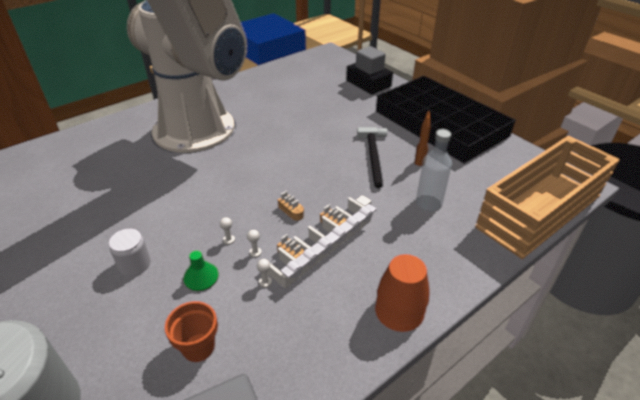

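View pics/top0.png

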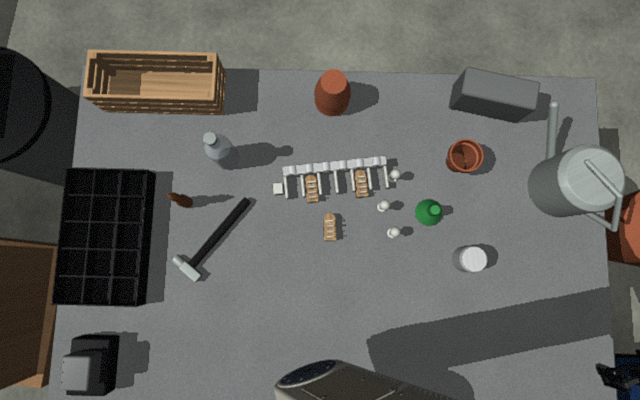

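The scene view shows the holder with knob-like posts at (264,268), (254,240) and (227,228). In the top view (up is +x, left is +y) they are at (395,175), (384,205) and (393,232), the holder spans (283..387, 160..195), the loose cassette is at (330,227) and the square block at (278,188). The post at (395,175) is farthest from the base and beside the holder's end, so it fits. I'll confirm it in a crop.

```bash
cat > h.py <<'E'
import numpy as np,cv2,pickle
def ray(f,uv,z):
    R=cv2.Rodrigues(np.array(f["rvec"],float))[0];t=np.array(f["tvec"],float).ravel()
    c=-R.T@t;d=R.T@np.array([(uv[0]-f["cx"])/f["fx"],(uv[1]-f["cy"])/f["fy"],1.])
    return c+d*(z-c[2])/d[2]
def proj(f,p):
    K=np.array([[f["fx"],0,f["cx"]],[0,f["fy"],f["cy"]],[0,0,1.]])
    return cv2.projectPoints(np.array(p,float).reshape(-1,1,3),np.array(f["rvec"],float),np.array(f["tvec"],float),K,None)[0].reshape(-1,2)
E
python3 - <<'E'
from h import *
f=pickle.load(open("top0.pkl","rb"))
a=f["frame"][145:250,265:410];cv2.imwrite("pics/crop1.png",cv2.resize(a,None,fx=5,fy=5,interpolation=cv2.INTER_CUBIC))
for uv,z in(((395,175),.069),((384,205),.069),((393,232),.069),((278,188),.03),((330,217),.03),((283,171),.05),((387,160),.05)):print(uv,ray(f,uv,z).round(3))
E
```

```text
(395, 175) [ 0.627 -0.151  0.069]
(384, 205) [ 0.546 -0.123  0.069]
(393, 232) [ 0.476 -0.146  0.069]
(278, 188) [0.59  0.161 0.03 ]
(330, 217) [0.515 0.017 0.03 ]
(283, 171) [0.634 0.148 0.05 ]
(387, 160) [ 0.672 -0.133  0.05 ]
```

View pics/crop1.png

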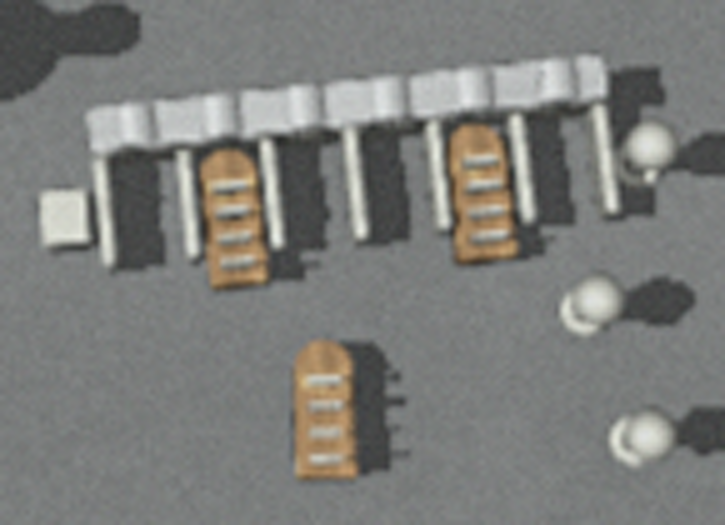

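The enlarged crop confirms that the knob post at crop (650,147), which is full-frame (395,174), stands at the holder's -y end, and the square block is at crop (65,218) on the +y end. So the first, second and third beads are bead6, bead5 and bead4. The third gap, between the dividers at crop x 440 and 355, is empty, and the loose cassette lies at crop (325,410).

Run:
```python
from h import *
f=pickle.load(open("top0.pkl","rb"));s=pickle.load(open("scene0.pkl","rb"))
R=cv2.Rodrigues(np.array(f["rvec"],float))[0];print("cam",-R.T@np.array(f["tvec"]).ravel())
full=lambda p:(265+(p[0]+.5)/5-.5,145+(p[1]+.5)/5-.5)
P={k:ray(f,full(v),z) for k,v,z in(("farL",(88,108),.05),("farR",(603,55),.05),("nearL",(93,155),.05),("nearR",(607,98),.05),("ball",(650,147),.069),("d7",(613,212),.03),("d6",(530,222),.03),("d5",(443,228),.03),("d4",(362,238),.03),("d3",(278,247),.03),("d1",(108,266),.03))}
for k in P:print(k,P[k].round(4))
rm=np.mean([P[k] for k in("farL","farR","nearL","nearR")],0);d=P["farL"]-P["farR"]+P["nearL"]-P["nearR"]
print("rail mid",rm.round(4),"len",np.hypot(*d[:2])/2,"yaw of y axis",np.degrees(np.arctan2(-d[0],d[1])))
d=P["d1"]-P["d7"];print("yaw by dividers",np.degrees(np.arctan2(-d[0],d[1])),np.hypot(*d[:2]))
hsv=cv2.cvtColor(f["frame"],cv2.COLOR_BGR2HSV)
m=cv2.inRange(hsv,(5,70,70),(25,255,255));m[:145]=0;m[250:]=0;m[:,:290]=0;m[:,380:]=0
m=cv2.morphologyEx(m,cv2.MORPH_CLOSE,np.ones((5,5)))
for c in cv2.findContours(m,cv2.RETR_EXTERNAL,cv2.CHAIN_APPROX_NONE)[0]:
    if cv2.contourArea(c)<80:continue
    q=np.array([ray(f,p,.026)[:2] for p in c[:,0]],np.float32)*1000
    r=cv2.minAreaRect(q);print("cas",np.round(r[0],1),np.round(r[1],1),round(r[2],1), cv2.boxPoints(r).round(0).tolist())
print("scene proj rail mid,ends:",proj(s,[rm,(P["farL"]+P["nearL"])/2,(P["farR"]+P["nearR"])/2,P["ball"]]).round(1).tolist())
a=s["frame"][180:295,215:385];cv2.imwrite("pics/crop2.png",cv2.resize(a,None,fx=4.5,fy=4.5,interpolation=cv2.INTER_CUBIC))
```

```text
cam [0.40729215 0.05545074 1.17340203]
farL [0.6471 0.1502 0.05  ]
farR [ 0.6838 -0.1284  0.05  ]
nearL [0.6214 0.1465 0.05  ]
nearR [ 0.66   -0.1306  0.05  ]
ball [ 0.6297 -0.1504  0.069 ]
d7 [ 0.6009 -0.1374  0.03  ]
d6 [ 0.5941 -0.092   0.03  ]
d5 [ 0.5896 -0.0445  0.03  ]
d4 [ 5.829e-01 -3.000e-04  3.000e-02]
d3 [0.5768 0.0454 0.03  ]
d1 [0.5639 0.1378 0.03  ]
rail mid [0.6531 0.0094 0.05  ] len 0.2804090651296126 yaw of y axis 7.7106570617233725
yaw by dividers 7.641550133958837 0.2776513779418138
cas [489.2  16.9] [73.2 32.4] 1.4 [[452.0, 32.0], [453.0, -0.0], [526.0, 2.0], [525.0, 34.0]]
cas [592.9  70.9] [75.1 32.9] 8.9 [[553.0, 81.0], [558.0, 49.0], [633.0, 60.0], [627.0, 93.0]]
cas [610.2 -65.5] [75.4 33.4] 6.4 [[571.0, -53.0], [575.0, -86.0], [650.0, -78.0], [646.0, -45.0]]
scene proj rail mid,ends: [[330.6, 236.0], [371.2, 204.9], [283.6, 272.0], [262.8, 258.3]]
```

View pics/crop2.png

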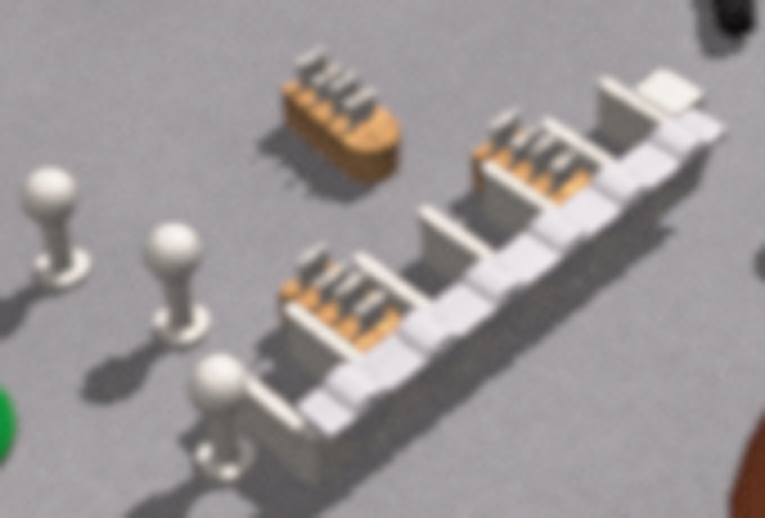

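The projections agree in both views to about 2 mm. The holder origin is at (0.6115, 0.0038) with yaw 7.6°, the cassette centre is at (0.489, 0.017) with yaw 1.4°, and the ball top comes out at about 69 mm. Next I move above the rail's knob end with the fingers shut and the tool x axis along the holder x axis.

>>> carry_out --steps '[[[0,0,6,37,-18,0,0],[0,0,11.8,74,-36,0,0],[0,0,11.8,111,-54,0,0],[0,0,11.8,148,-72,0,0],[0,0,11.8,185,-90,0,0],[0,0,11.8,222,-108,0,0],[0,0,11.8,259,-126,0,0],[0,0,11.8,296,-143,0,0]]]'

```text
time: 0.77
tool_pos: [0.4402, -0.3544, 0.2311]
tool_rot: [-0.0, 0.998, 0.066, -0.0]
force: [0.4, -0.5, -0.8]
opening: 0.0001
grasp_force: 0.0
```

>>> carry_out --steps '[[[0,0,0,32,-25,5,0],[0,0,0,64,-50,10,0],[0,0,0,97,-75,15,0],[0,0,0,130,-100,20,0],[0,0,0,162,-125,25,0],[0,0,0,195,-150,30,0],[0,0,0,227,-175,35,0],[0,0,0,260,-200,40,0]]]'

```text
time: 1.43
tool_pos: [0.6714, -0.1218, 0.1906]
tool_rot: [-0.0, 0.998, 0.066, -0.0]
force: [0.6, -0.8, 0.6]
opening: -0.0001
grasp_force: 0.0
```

Run:
```python
from h import *
from rig import robot
f=robot.grab_frame("wrist");cv2.imwrite("pics/w1.png",f["frame"]);pickle.dump(f,open("w1.pkl","wb"))
s=robot.read_state();print(s["time"],s["tool_pos"],s["force"])
c,sn=np.cos(np.radians(7.6)),np.sin(np.radians(7.6))
w=lambda x,y,z:(611.5+c*x-sn*y,3.8+sn*x+c*y,z)
print(proj(f,np.array([w(42,-115,55),w(42,-69,55),w(42,-23,55),w(30,-141,50),w(54,-141,50),w(30,141,50),w(54,141,50)])/1000).round(0).tolist())
```

```text
1.4833 [ 0.6760293  -0.11634681  0.18964029] [2.26999273 3.88681421 0.19478576]
[[304.0, 191.0], [260.0, 191.0], [215.0, 191.0], [329.0, 200.0], [329.0, 178.0], [64.0, 200.0], [58.0, 178.0]]
```

View pics/w1.png

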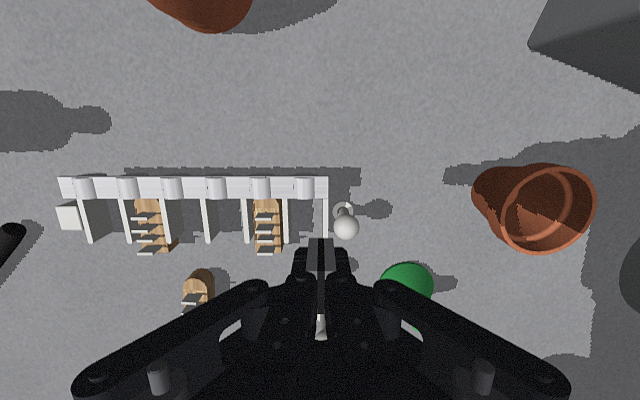

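The wrist view shows the beads at (304,188), (262,188) and (217,188) and the rail's knob end at (329,178..200), within about 3 px of my predictions. I descend beside the first bead.

>>> carry_out --steps '[[[0,0,0,0,0,20,0],[0,0,0,0,0,50,0],[0,0,0,0,0,80,0],[0,0,0,0,0,105,0],[0,0,0,0,0,122,0],[0,0,0,0,0,132,0],[0,0,0,0,0,137,0],[0,0,0,0,0,137.5,0]]]'

```text
time: 2.15
tool_pos: [0.6701, -0.1235, 0.053]
tool_rot: [-0.0, 0.998, 0.066, -0.001]
force: [-0.2, 0.2, 0.2]
opening: 0.0001
grasp_force: 0.0
```

>>> carry_out --steps '[[[0,0,0,0,-4,0,0],[0,0,0,0,-8,0,0],[0,0,0,0,-12,0,0],[0,0,0,0,-16,0,0],[0,0,0,0,-20,0,0],[0,0,0,0,-24,0,0],[0,0,0,0,-24,0,0],[0,0,0,0,-24,0,0]]]'

```text
time: 2.82
tool_pos: [0.6675, -0.0992, 0.0541]
tool_rot: [-0.0, 0.998, 0.067, 0.0]
force: [0.3, 1.4, 1.4]
opening: -0.0001
grasp_force: 0.8
```

Bead 6 pushes back with 1.4 N. I continue over the second and third beads 1 mm lower.

>>> carry_out --steps '[[[0,0,0,0,-5,1,0],[0,0,0,0,-10,1,0],[0,0,0,0,-15,1,0],[0,0,0,0,-20,1,0],[0,0,0,0,-25,1,0],[0,0,0,0,-31,1,0],[0,0,0,0,-37,1,0],[0,0,0,0,-42,1,0]]]'

```text
time: 3.48
tool_pos: [0.662, -0.0576, 0.0531]
tool_rot: [0.0, 0.998, 0.066, 0.0]
force: [-0.3, -2.2, 2.6]
opening: -0.0
grasp_force: 1.1
```

>>> carry_out --steps '[[[0,0,0,0,-5,0,0],[0,0,0,0,-11,0,0],[0,0,0,0,-17,0,0],[0,0,0,0,-23,0,0],[0,0,0,0,-29,0,0],[0,0,0,0,-35,0,0],[0,0,0,0,-41,0,0],[0,0,0,0,-46,0,0]]]'

```text
time: 4.15
tool_pos: [0.6559, -0.012, 0.053]
tool_rot: [0.0, 0.998, 0.066, 0.0]
force: [-0.3, -2.5, 1.7]
opening: 0.0003
grasp_force: 1.2
```

The third bead is pressed. Next I finish the crossing, lift, and go over the loose cassette with the fingers opening and the tool turned to the cassette's yaw.

>>> carry_out --steps '[[[0,0,0,0,-5,0,0],[0,0,0,0,-6,-15,0],[0,0,0,0,-6,-45,0],[0,0,0,-20,-10,-70,30],[0,0,3,-55,-22,-75,60],[0,0,6.2,-93,-32,-75,60],[0,0,6.2,-130,-42,-75,60],[0,0,6.2,-155,-50,-75,60]]]'

```text
time: 4.82
tool_pos: [0.4914, 0.017, 0.1274]
tool_rot: [-0.0, 1.0, 0.012, -0.001]
force: [-1.4, 1.0, -0.2]
opening: 0.0595
grasp_force: 0.0
```

```bash
cat > cas.py <<'E'
from h import *
from rig import robot
import sys
f=robot.grab_frame("top")
hsv=cv2.cvtColor(f["frame"],cv2.COLOR_BGR2HSV)
m=cv2.inRange(hsv,(5,70,70),(25,255,255));m[:145]=0;m[250:]=0;m[:,:290]=0;m[:,380:]=0
m=cv2.morphologyEx(m,cv2.MORPH_CLOSE,np.ones((5,5)))
c_,s_=np.cos(np.radians(7.6)),np.sin(np.radians(7.6))
for c in cv2.findContours(m,cv2.RETR_EXTERNAL,cv2.CHAIN_APPROX_NONE)[0]:
    if cv2.contourArea(c)<60:continue
    q=np.array([ray(f,p,.026)[:2] for p in c[:,0]])*1000-[611.5,3.8]
    q=(q@np.array([[c_,-s_],[s_,c_]])).astype(np.float32)
    r=cv2.minAreaRect(q);print("holder frame",np.round(r[0],1),np.round(r[1],1),round(r[2],1),"x",q[:,0].min(),q[:,0].max())
s=robot.read_state();p=(s["tool_pos"][:2]*1000-[611.5,3.8])@np.array([[c_,-s_],[s_,c_]])
print("tool h",p.round(1),s["tool_pos"][2].round(4),"yaw",2*np.degrees(np.arctan2(s["tool_rot"][2],s["tool_rot"][1])),s["force"].round(1),s["opening"],s["time"])
if len(sys.argv)>1:
    w=robot.grab_frame(sys.argv[2] if len(sys.argv)>2 else "wrist");cv2.imwrite(f"pics/{sys.argv[1]}.png",w["frame"])
E
python3 cas.py w2
```

```text
holder frame [ 12.6 -69. ] [33.1 28. ] 83.9 x -2.474264 27.414673
tool h [-121.7   30. ] 0.1267 yaw 1.3976115971315899 [-5.8 -0.2 -0.8] 0.05986796351073814 4.8667
```

View pics/w2.png

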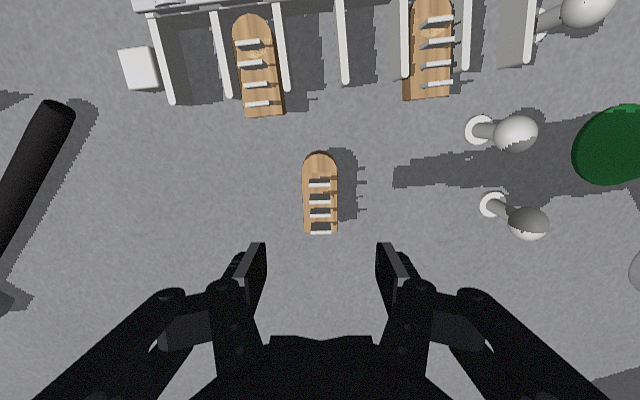

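The cassette lies centred between the fingers (columns 303..338, fingers at 266 and 376) and squared to the tool. I go down around it.

>>> carry_out --steps '[[[0,0,0,-4,0,15,60],[0,0,0,-4,0,40,60],[0,0,0,-4,0,65,60],[0,0,0,-4,0,88,60],[0,0,0,-4,0,105,60],[0,0,0,-4,0,115,60],[0,0,0,-4,0,119,60],[0,0,0,-4,0,119,60]]]'

```text
time: 5.58
tool_pos: [0.4915, 0.0164, 0.0082]
tool_rot: [-0.0, 1.0, 0.012, -0.001]
force: [-0.1, -0.2, 0.2]
opening: 0.06
grasp_force: 0.0
```

```bash
python3 cas.py
```

```text
holder frame [-8.9 68.8] [73.6 31.5] 0.1 x -45.73388 27.85803
holder frame [ -3.1 -68.8] [61.  32.9] 0.2 x -33.581863 27.414673
tool h [-116.8   28.3] 0.0089 yaw 1.4080882385079478 [ 0.5 -0.1  0.1] 0.05996772248352739 5.6333
```

>>> carry_out --steps '[[[0,0,0,0,0,0,50],[0,0,0,0,0,0,42],[0,0,0,0,0,0,38],[0,0,0,0,0,0,35.5],[0,0,0,0,0,0,34],[0,0,0,0,0,0,33],[0,0,0,0,0,0,33],[0,0,0,0,0,0,33]]]'

```text
time: 6.3
tool_pos: [0.4916, 0.0164, 0.0089]
tool_rot: [-0.0, 1.0, 0.012, 0.0]
force: [0.9, 0.9, 0.2]
opening: 0.0329
grasp_force: 0.5
```

>>> carry_out --steps '[[[0,0,-0.6,0.5,5,0,33],[0,0,-1.8,1.6,14,0,33],[0,0,-3,2.7,24,0,33],[0,0,-4.2,3.8,34,0,33],[0,0,-5.4,4.7,43,0,33],[0,0,-6.2,5.2,48,0,33],[0,0,-6.2,5.5,51,0,33],[0,0,-6.2,5.5,51,0,33]]]'

```text
time: 6.97
tool_pos: [0.4981, -0.035, 0.0087]
tool_rot: [0.0, 0.998, 0.066, -0.0]
force: [0.3, 0.1, -0.4]
opening: 0.0334
grasp_force: 0.0
```

>>> carry_out --steps '[[[0,0,0,0,0,0,34],[0,0,0,0,0,0,36],[0,0,0,0,0,0,40],[0,0,0,0,0,0,48],[0,0,0,0,0,-15,60],[0,0,0,0,0,-45,60],[0,0,0,0,0,-85,60],[0,0,0,-20,0,-100,60]]]'

```text
time: 7.63
tool_pos: [0.4835, -0.037, 0.113]
tool_rot: [0.001, 0.998, 0.067, 0.004]
force: [1.3, -0.9, 1.0]
opening: 0.0601
grasp_force: 0.0
```

>>> carry_out --steps '[[[0,0,0,-20,0,0,30],[0,0,0,-40,0,0,0],[0,0,0,-58,0,0,0],[0,0,0,-58,0,0,0]]]'

```text
time: 7.97
tool_pos: [0.417, -0.0446, 0.1085]
tool_rot: [-0.0, 0.998, 0.066, -0.002]
force: [-0.6, 0.6, -0.2]
opening: 0.0118
grasp_force: 0.0
```

```bash
python3 cas.py w3
```

```text
holder frame [-100.7  -25.1] [32.6 29.9] 83.4 x -117.471535 -84.78027
holder frame [-9.6 69. ] [75.1 32.6] 0.9 x -47.30582 27.85803
holder frame [-10.2 -68.5] [33.6 75.6] 89.1 x -47.906593 27.708708
tool h [-196.9  -22.6] 0.1088 yaw 7.60164729977403 [0.4 0.5 0.3] 0.004290406010769308 8.0167
```

View pics/w3.png

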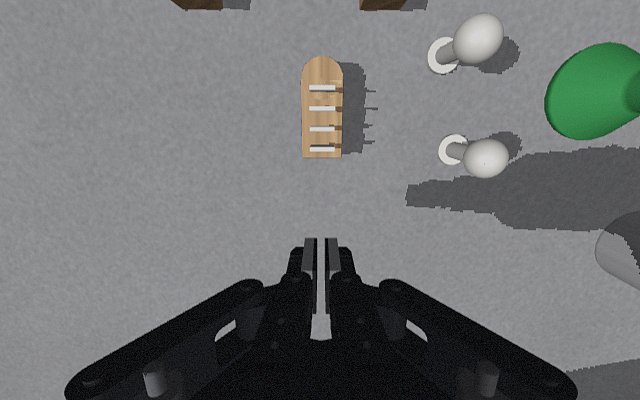

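The wrist view shows the cassette square to the tool and centred (columns 302..342, fingers centred at 321). I lower the shut fingers behind its tail.

>>> carry_out --steps '[[[0,0,0,0,0,20,0],[0,0,0,0,0,45,0],[0,0,0,0,0,68,0],[0,0,0,0,0,85,0],[0,0,0,0,0,94,0],[0,0,0,0,0,98,0],[0,0,0,6,0,98,0],[0,0,0,12,0,98,0]]]'

```text
time: 8.73
tool_pos: [0.4339, -0.0432, 0.0112]
tool_rot: [0.0, 0.998, 0.066, 0.0]
force: [0.2, -0.5, -0.1]
opening: -0.0
grasp_force: 0.0
```

>>> carry_out --steps '[[[0,0,0,4,0,0,0],[0,0,0,9,0,0,0],[0,0,0,14,0,0,0],[0,0,0,19,0,0,0],[0,0,0,25,0,0,0],[0,0,0,31,0,0,0],[0,0,0,36,0,0,0],[0,0,0,41,0,0,0]]]'

```text
time: 9.4
tool_pos: [0.4739, -0.0377, 0.0108]
tool_rot: [-0.0, 0.998, 0.066, -0.0]
force: [-0.9, -0.0, 0.9]
opening: -0.0001
grasp_force: 0.6
```

>>> carry_out --steps '[[[0,0,0,4,0,0,0],[0,0,0,8,0,0,0],[0,0,0,12,0,0,0],[0,0,0,16,0,0,0],[0,0,0,20,0,0,0],[0,0,0,23,0,0,0],[0,0,0,25,0,0,0],[0,0,0,25,0,0,0]]]'

```text
time: 10.07
tool_pos: [0.4989, -0.0344, 0.0108]
tool_rot: [0.0, 0.998, 0.066, 0.0]
force: [-0.0, -0.3, -0.1]
opening: -0.0
grasp_force: 0.0
```

```bash
python3 cas.py t4 top
python3 - <<'E'
import cv2
a=cv2.imread("pics/t4.png")[145:250,265:410];cv2.imwrite("pics/t4c.png",cv2.resize(a,None,fx=5,fy=5,interpolation=cv2.INTER_CUBIC))
E
```

```text
holder frame [-9.6 69. ] [75.1 32.6] 0.9 x -47.30582 27.85803
holder frame [ -0.3 -68.7] [32.9 55.3] 89.9 x -27.951075 27.414673
tool h [-117.  -23.] 0.0108 yaw 7.611534882423837 [ 0.4  0.2 -0.7] -2.155437739938796e-05 10.1167
```

View pics/t4c.png

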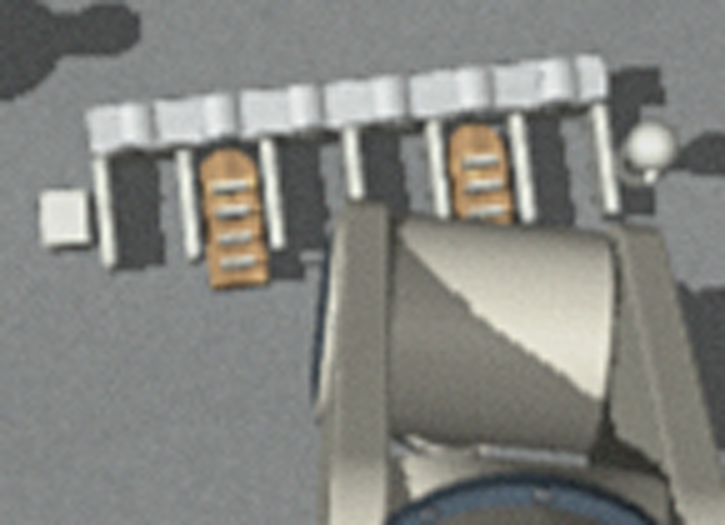

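The arm hides the cassette in this view, so I measure it from the wrist camera instead.

```bash
cat > wr.py <<'E'
from h import *
from rig import robot
import sys
f=robot.grab_frame("wrist");cv2.imwrite(f"pics/{sys.argv[1]}.png",f["frame"])
m=cv2.inRange(cv2.cvtColor(f["frame"],cv2.COLOR_BGR2HSV),(5,60,60),(25,255,255))
m=cv2.morphologyEx(m,cv2.MORPH_CLOSE,np.ones((9,9)))
c_,s_=np.cos(np.radians(7.6)),np.sin(np.radians(7.6))
for c in cv2.findContours(m,cv2.RETR_EXTERNAL,cv2.CHAIN_APPROX_NONE)[0]:
    if cv2.contourArea(c)<500:continue
    q=np.array([ray(f,p,.026)[:2] for p in c[:,0]])*1000-[611.5,3.8]
    q=(q@np.array([[c_,-s_],[s_,c_]])).astype(np.float32)
    r=cv2.minAreaRect(q);print(np.round(r[0],1),np.round(r[1],1),round(r[2],1),"x",q[:,0].min(),q[:,0].max(),"y",q[:,1].min(),q[:,1].max(),cv2.boundingRect(c))
E
python3 wr.py w5
```

```text
[-68.  -22.9] [73.7 31.6] 0.0 x -104.90652 -31.191877 y -38.759705 -7.112246 (286, 86, 72, 159)
[-22.3 -65.1] [36.3 44.8] 89.9 x -44.64226 0.11262003 y -83.262115 -46.96242 (377, 0, 97, 120)
[-22.2  63.2] [44.8 44. ] 0.2 x -44.661503 0.13669047 y 41.212505 85.24611 (51, 0, 124, 120)
```

View pics/w5.png

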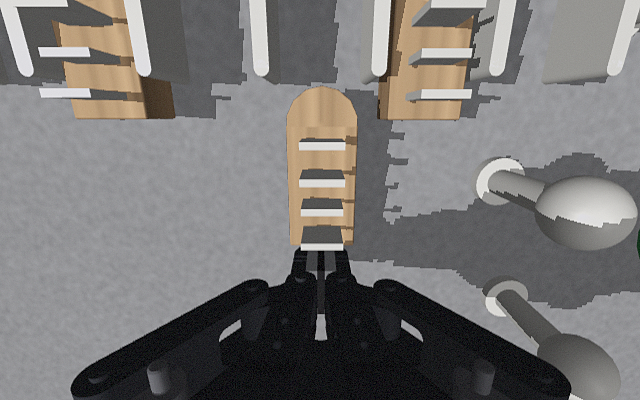

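The cassette is at holder (-68, -22.9) with angle 0°. Its nose at column 322 is centred between the gap's dividers at columns 261 and 379, and 60 mm remain. I push straight in.

>>> carry_out --steps '[[[0,0,0,3,0,0,0],[0,0,0,8,0,0,0],[0,0,0,13,0,0,0],[0,0,0,18,0,0,0],[0,0,0,22,0,0,0],[0,0,0,26,0,0,0],[0,0,0,29,0,0,0],[0,0,0,32,0,0,0]]]'

```text
time: 10.88
tool_pos: [0.5301, -0.0302, 0.0107]
tool_rot: [-0.0, 0.998, 0.066, -0.0]
force: [-1.1, 0.0, 0.3]
opening: 0.0002
grasp_force: 0.6
```

>>> carry_out --steps '[[[0,0,0,3,0,0,0],[0,0,0,6,0,0,0],[0,0,0,9,0,0,0],[0,0,0,12,0,0,0],[0,0,0,15,0,0,0],[0,0,0,18,0,0,0],[0,0,0,20,0,0,0],[0,0,0,22,0,0,0]]]'

```text
time: 11.55
tool_pos: [0.5519, -0.0273, 0.0108]
tool_rot: [-0.0, 0.998, 0.066, -0.0]
force: [-0.5, -0.2, 1.5]
opening: 0.0001
grasp_force: 0.6
```

>>> carry_out --steps '[[[0,0,0,1,0,0,0],[0,0,0,2,0,0,0],[0,0,0,3,0,0,0],[0,0,0,4,0,0,0],[0,0,0,5,0,0,0]]]'

```text
time: 11.97
tool_pos: [0.5568, -0.0267, 0.0108]
tool_rot: [0.0, 0.998, 0.066, 0.0]
force: [-0.4, -0.1, -0.1]
opening: 0.0
grasp_force: 0.2
```

```bash
python3 wr.py w6; python3 cas.py|tail -1
```

```text
[-10. -23.] [74.  31.7] 0.0 x -46.995857 27.031275 y -38.898983 -7.1877217 (286, 88, 72, 159)
[ -7.2 -65.4] [35.6 74. ] 89.8 x -44.215088 29.784458 y -83.261566 -47.545208 (372, 81, 88, 161)
[-6.8 63.2] [74.  43.9] 0.2 x -43.740913 30.17783 y 41.23397 85.258415 (74, 80, 117, 161)
tool h [-58. -23.] 0.0108 yaw 7.612192931809537 [0.4 0.1 0.6] -0.00022664619183761784 12.0667
```

The cassette is about 3 mm short of the stored ones, so I creep on until it presses the wall.

>>> carry_out --steps '[[[0,0,0,0.7,0,0,0],[0,0,0,1.4,0,0,0],[0,0,0,2,0,0,0],[0,0,0,2.5,0,0,0],[0,0,0,3,0,0,0],[0,0,0,3,0,0,0]]]'

```text
time: 12.57
tool_pos: [0.5599, -0.0262, 0.0108]
tool_rot: [0.0, 0.998, 0.066, 0.0]
force: [0.2, -0.6, 0.2]
opening: 0.0003
grasp_force: 0.2
```

>>> carry_out --steps '[[[0,0,0,0.5,0,0,0],[0,0,0,1,0,0,0],[0,0,0,1.5,0,0,0],[0,0,0,1.5,0,0,0]]]'

```text
time: 12.9
tool_pos: [0.5612, -0.0261, 0.0108]
tool_rot: [-0.0, 0.998, 0.066, -0.0]
force: [-1.1, 0.6, 0.3]
opening: 0.0
grasp_force: 0.4
```

```bash
python3 wr.py w7
```

```text
[ -7.1 -65.8] [34.9 74.1] 90.0 x -44.154747 29.911259 y -83.23877 -48.277527 (373, 92, 86, 158)
[-6.7 63.2] [74.  43.9] 0.2 x -43.680122 30.302578 y 41.197815 85.23981 (77, 91, 115, 158)
[ -5.5 -23.1] [74.  31.7] 0.0 x -42.516304 31.499176 y -38.926632 -7.187092 (286, 88, 72, 159)
```

>>> carry_out --steps '[[[0,0,0,0.5,0,0,0],[0,0,0,1,0,0,0],[0,0,0,1.5,0,0,0],[0,0,0,1.5,0,0,0]]]'

```text
time: 13.28
tool_pos: [0.5613, -0.026, 0.0106]
tool_rot: [-0.0, 0.998, 0.066, -0.001]
force: [-5.2, -1.7, 5.0]
opening: -0.0001
grasp_force: 3.1
```

The tool has stopped advancing and the force has risen to 5 N, so the cassette is home against the wall. I back off and lift clear.

>>> carry_out --steps '[[[0,0,0,-2,0,0,0],[0,0,0,-8,0,0,0],[0,0,0,-20,0,0,0],[0,0,0,-35,0,-15,0],[0,0,0,-50,0,-45,0],[0,0,0,-70,0,-80,0],[0,0,0,-90,0,-115,0],[0,0,0,-105,0,-140,0]]]'

```text
time: 13.95
tool_pos: [0.4576, -0.0399, 0.153]
tool_rot: [0.0, 0.998, 0.066, 0.001]
force: [2.0, -0.8, -0.9]
opening: 0.0001
grasp_force: 0.0
```

>>> carry_out --steps '[[[0,0,0,-15,0,-10,0],[0,0,0,-20,0,-15,0],[0,0,0,-20,0,-15,0],[0,0,0,-20,0,-15,0],[0,0,0,-20,0,-15,0]]]'

```text
time: 14.37
tool_pos: [0.4391, -0.0423, 0.165]
tool_rot: [-0.0, 0.998, 0.066, -0.0]
force: [0.0, -0.2, -0.1]
opening: -0.0004
grasp_force: 0.0
```

```bash
python3 cas.py w8; python3 wr.py w9
```

```text
holder frame [-9.7 68.8] [75.1 32.6] 0.5 x -47.30582 27.85803
holder frame [ -9.5 -46.1] [79.5 75.5] 87.5 x -47.906593 29.619497
tool h [-177.   -22.9] 0.1648 yaw 7.617189694675654 [ 0.7  0.3 -0.1] 1.915492685514041e-05 14.4167
[-28.6 -66.5] [33.5 40.5] 89.8 x -48.76911 -8.372449 y -83.33815 -49.728413 (351, 0, 41, 53)
[-27.7 -22.9] [39.  31.4] 0.5 x -47.14182 -8.363509 y -38.71702 -7.003915 (303, 0, 37, 51)
[-28.6  66.7] [40.4 38. ] 0.0 x -48.770107 -8.345274 y 47.70619 85.6626 (197, 0, 47, 53)
```

View pics/w8.png

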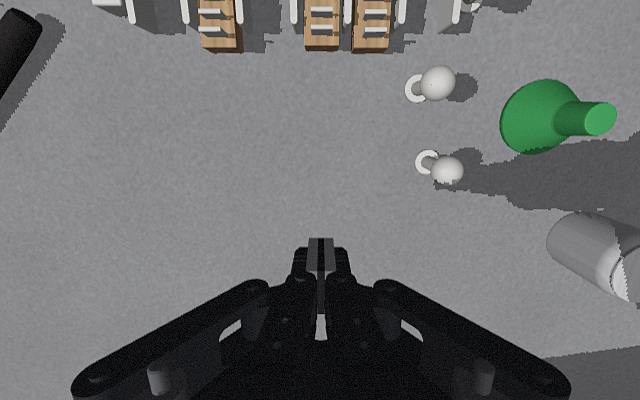

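The cassette's tail at (322,48) sits in the third gap from the knob, about level with the stored ones at (220,50) and (371,50). Those have not moved, and the arm is clear.

```bash
python3 -c "
from rig import robot
print(robot.finish_job())"
```

```text
the job is handed in; nothing more can be done
None
```

I ran a shut fingertip over the first three beads from the knob, pushed the cassette fully home in the third gap, and handed the job in with the arm clear; no verdict came back.

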